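# Find and release the latched outlet key

## Task

One of the four identical push keys on the bench outlet box is still latched down. With a fingertip, tap all four keys lightly one after the other, from the robot's left to its right, to feel which one sits lower, without pushing any of them home; then press the latched key fully home and let go, so that it springs up and all four keys are left up. Grasp nothing, and leave the tools and parts round the box where they are.

Things in the scene. Friction and masses are not known exactly. Their poses are not given: they have to be found in the camera images.
- console: grey outlet box fixed to the bench, 150 mm deep (x), 250 mm wide (y), flat deck 60 mm above the bench. Origin on the bench under the middle of the key row's width; its x axis points away from the robot's side, its y axis along the key row to the robot's left. Four identical square key units stand in a row on its deck, 30 mm to -x of the origin, at y = +66, +22, -22 and -66 mm (pitch 44 mm); four dark round sockets lie behind them
- unit_a: one key unit: thin black frame 36 mm square on the deck round a white square key. The four units stand in any order in the row. Origin on the deck at the key's centre, 60 mm above the bench; axes as the box
- key_a_top (a point): centre of the white key's flat top (26 x 26 mm); it moves with the key: 14 mm above the deck when up, 10 mm when latched, 6 mm when pressed fully home
- key_a (a joint): how far that key is down, m: 0 up, 0.004 latched, 0.008 fully home. Sprung upwards: it begins to move at about 1.5 N from up, 2.7 N when 4 mm down, and takes about 4.5 N (8 N is ample) to reach its stop fully home. The latched key is held at 4 mm against the spring. When let go after a press fully home (about 7 mm down is already enough) it springs all the way up and stays up; after a lighter push it comes back to 4 mm down. A key that was up comes back up when let go
- unit_b: one key unit: thin black frame 36 mm square on the deck round a white square key. The four units stand in any order in the row. Origin on the deck at the key's centre, 60 mm above the bench; axes as the box
- key_b_top (a point): centre of the white key's flat top (26 x 26 mm); it moves with the key: 14 mm above the deck when up, 10 mm when latched, 6 mm when pressed fully home
- key_b (a joint): how far that key is down, m: 0 up, 0.004 latched, 0.008 fully home. Sprung upwards: it begins to move at about 1.5 N from up, 2.7 N when 4 mm down, and takes about 4.5 N (8 N is ample) to reach its stop fully home. The latched key is held at 4 mm against the spring. When let go after a press fully home (about 7 mm down is already enough) it springs all the way up and stays up; after a lighter push it comes back to 4 mm down. A key that was up comes back up when let go
- unit_c: one key unit: thin black frame 36 mm square on the deck round a white square key. The four units stand in any order in the row. Origin on the deck at the key's centre, 60 mm above the bench; axes as the box
- key_c_top (a point): centre of the white key's flat top (26 x 26 mm); it moves with the key: 14 mm above the deck when up, 10 mm when latched, 6 mm when pressed fully home
- key_c (a joint): how far that key is down, m: 0 up, 0.004 latched, 0.008 fully home. Sprung upwards: it begins to move at about 1.5 N from up, 2.7 N when 4 mm down, and takes about 4.5 N (8 N is ample) to reach its stop fully home. The latched key is held at 4 mm against the spring. When let go after a press fully home (about 7 mm down is already enough) it springs all the way up and stays up; after a lighter push it comes back to 4 mm down. A key that was up comes back up when let go
- unit_d: one key unit: thin black frame 36 mm square on the deck round a white square key. The four units stand in any order in the row. Origin on the deck at the key's centre, 60 mm above the bench; axes as the box
- key_d_top (a point): centre of the white key's flat top (26 x 26 mm); it moves with the key: 14 mm above the deck when up, 10 mm when latched, 6 mm when pressed fully home
- key_d (a joint): how far that key is down, m: 0 up, 0.004 latched, 0.008 fully home. Sprung upwards: it begins to move at about 1.5 N from up, 2.7 N when 4 mm down, and takes about 4.5 N (8 N is ample) to reach its stop fully home. The latched key is held at 4 mm against the spring. When let go after a press fully home (about 7 mm down is already enough) it springs all the way up and stays up; after a lighter push it comes back to 4 mm down. A key that was up comes back up when let go
- spool: bystander, loose: solder spool standing on end, 56 mm across, 44 mm high, beside the outlet box on its left; origin under its centre
- tip_cleaner: bystander, loose: round brass tip cleaner, 72 mm across, 65 mm high, beside the box on its right; origin under its centre
- board: bystander, loose: circuit board on a grey tray, 56 x 86 x 20 mm, lying in front of the box (robot's side); origin under its centre
- driver: bystander, loose: screwdriver lying on the bench, 170 mm long, to the right of the box; origin near its middle
- standoff: bystander, loose: brass standoff standing on the box's deck behind the keys, 12 mm across, 27 mm high; origin under its centre
- screw_dish: bystander, loose: small steel dish, 38 mm across, 16 mm high, on the deck behind the keys; origin under its centre
- cutters: bystander, loose: side cutters with black handles, 115 mm long, lying on the bench to the left of the box; origin near its middle
- flux_jar: bystander, loose: small jar, 42 mm across, 50 mm high, behind the box; origin under its centre

How it is judged:
On the way, in this order (a step that is already met when the one before it is completed fails the run):
1. the leftmost key is tapped (((contact force between the fingers and unit_a above 0.3 N and y of unit_a in the frame of console between 0.046 and 0.086 m) or (contact force between the fingers and unit_b above 0.3 N and y of unit_b in the frame of console between 0.046 and 0.086 m) or (contact force between the fingers and unit_c above 0.3 N and y of unit_c in the frame of console between 0.046 and 0.086 m) or (contact force between the fingers and unit_d above 0.3 N and y of unit_d in the frame of console between 0.046 and 0.086 m))).
2. the second from the left key is tapped (((contact force between the fingers and unit_a above 0.3 N and y of unit_a in the frame of console between 0.002 and 0.042 m) or (contact force between the fingers and unit_b above 0.3 N and y of unit_b in the frame of console between 0.002 and 0.042 m) or (contact force between the fingers and unit_c above 0.3 N and y of unit_c in the frame of console between 0.002 and 0.042 m) or (contact force between the fingers and unit_d above 0.3 N and y of unit_d in the frame of console between 0.002 and 0.042 m))).
3. the third from the left key is tapped (((contact force between the fingers and unit_a above 0.3 N and y of unit_a in the frame of console between -0.042 and -0.002 m) or (contact force between the fingers and unit_b above 0.3 N and y of unit_b in the frame of console between -0.042 and -0.002 m) or (contact force between the fingers and unit_c above 0.3 N and y of unit_c in the frame of console between -0.042 and -0.002 m) or (contact force between the fingers and unit_d above 0.3 N and y of unit_d in the frame of console between -0.042 and -0.002 m))).
4. the rightmost key is tapped (((contact force between the fingers and unit_a above 0.3 N and y of unit_a in the frame of console between -0.086 and -0.046 m) or (contact force between the fingers and unit_b above 0.3 N and y of unit_b in the frame of console between -0.086 and -0.046 m) or (contact force between the fingers and unit_c above 0.3 N and y of unit_c in the frame of console between -0.086 and -0.046 m) or (contact force between the fingers and unit_d above 0.3 N and y of unit_d in the frame of console between -0.086 and -0.046 m))).
5. the latched key is released and springs up (value of joint each of key_a, key_b, key_c, key_d below 0.001 m), for 0.2 s.
At the end, for the whole second after the job is handed in: all four keys are up (each less than 1 mm down) and at rest (all of step 5 and velocity of joint each of key_a, key_b, key_c, key_d below 0.005 m/s); the robot touches nothing.
It fails at once if a key that was up is pushed home (more than 6 mm down) (value of joint any of key_a, key_b, key_d above 0.006 m).
It fails at once if a bystander is moved more than 20 mm or lifted (distance of any of spool, tip_cleaner, board, driver, standoff, screw_dish, cutters, flux_jar from where it was at the start of the episode above 0.02 m).
It also fails if it takes over 51 s, if anything falls off the work surface, if the arm or the gripper's body presses on something with over 40 N, if the wrist force passes 120 N, or if a joint passes its speed limit or range.

## Robot

A 7-joint arm with a two-finger parallel gripper is mounted at the origin on the work surface. World frame = base frame: x ahead of the robot, y to its left, z up, the work surface at z = 0. Lengths are in m, angles in rad, forces in N, time in s.
With the tool pointing down it reaches from about 0.425 to 1.025 m from the base axis. Payload 9.4 kg.
Tool frame: the origin (TCP) lies midway between the tips of the shut fingers; the grasp point (between the pads) lies robot.hold_point_z behind it (robot.hold_point_z is the distance from the TCP to the grasp point, in m); z points along the fingers, y is the direction in which the jaws open and shut (so a half turn about z gives the same grasp; the last joint's range is limited). The gripper opens to 85 mm and grips with 20 to 120 N. Pads are 22 mm wide; open, the fingers measure 114 mm over their backs; the gripper's body (76 mm by 85 mm) begins 54 mm behind the grasp point. The pads swing forward as they close: fully open they stand 13 mm farther back than shut.
Start: joints at [-1.216, 0.599, -0.003, 1.599, 0.002, 0.943, -0.08], TCP at [0.303, 0.658, 0.231] pointing down, gripper open.
Joint ranges: [-2.57, 2.57], [-0.35, 1.97], [-1.29, 1.29], [0.11, 2.56], [-1.05, 4.19], [0.11, 1.86], [-2.63, 2.63]. Speed limits (rad/s): [2.22, 2.22, 3.01, 3.01, 3.14, 3.14, 3.14].

## Interface

Orientations are given as [roll, pitch, yaw] about the fixed x, y, z axes, in that order (R = Rz(yaw) Ry(pitch) Rx(roll)).
In Python, from bench import robot gives the robot as it stands.
- The arm moves only by the tool play_rows, never from a script. Its argument "targets" is a list of rows, each a list of 3 entries, a list of its own where there are three numbers: the shift along the tool's x, y, z in units of 2 cm (1.0 is 2 cm), then the turn, a rotation vector about the tool's x, y, z in units of 8 degrees (1.0 is 8 degrees), then the gripper command: -1 is shut, 1 is fully open, values between are in proportion. A call has 1 to 12 rows; each row shifts and turns the commanded pose from where the row before left it, along the tool's axes as they then stand; what a row does not reach is not made up. A row lasts 1/10 s, in which the tool goes at most 50 mm and 8.59 degrees, less where a joint would pass 70% of its speed; a pose out of reach is approached as far as the arm can. A call with a number of a shift or a turn outside -1 to 1 is refused whole. A call with a gripper value outside its range is refused whole. The fingers move at their own pace and stop on an object; "squeeze" is the grip in N (left out, the last holds). Time passes only in rows, so rows that do not move let the fingers close. It gives the time, the measured TCP pose, the force and the opening at its end, in the units of the state.
- robot.observe(): the state, without advancing time (a new reading comes with each control period).
- robot.read_camera(name): name is "scene" or "side" or "wrist"; returns a dict with "frame" (480x640x3 uint8, red, green, blue), "fx", "fy", "cx", "cy" (pixels), "dist" ([k1, k2, p1, p2, k3] as OpenCV has them; the pictures are not rectified), "R" (3x3) and "t" (3): a world point X has camera coordinates R X + t; the wrist camera has in their place "tool_from_camera" (4x4, takes a point from camera to tool coordinates, whose origin is the TCP and whose axes are the flange's). Camera axes: x right, y down, z forward; pixel columns grow to the right and rows downward; lengths in m; the calibration is good to about 2 mm. A picture is of the moment at which its call begins: read the wrist's pose just before it. There is no depth.
- robot.job_done(): hands the job in, once; it reports no verdict.
Trained networks look in a picture, given as the dict that the camera call returned (one of the last four; its "shot" number tells which), for a name from the list of things; names that differ only in an ending like _2 or _b are one class to them, and where a whole thing is asked for, a point or a joint stands for the part that bears it (a point fixed in the world has none). Each returns a list of dicts, best first, with "conf" (0 to 1); they miss things now and then, are a little off and sometimes report something else, mostly with a low value. They report only what shows in the picture. A call takes as long as a camera call.
- robot.find_in(picture, target): "location" ([x, y, z] in m, in world coordinates, good to about 4 mm: the middle of the surface that is visible of it).
The state is a dict: "clock": time; "joints": joint angles; "joint_vel": joint speeds; "joint_torque": joint torques, N m; "position": TCP position; "tool_rot": TCP orientation; "contact_force": force on the tool from outside, world axes, zero at the start; "moment": the same for the moment, N m; "opening": finger opening in m.
Only numpy, scipy, OpenCV 4.12 (cv2) and the standard library are available. Lean on these libraries where they do the work, as an engineer would, in place of code of your own. Each camera call takes 0.05 s, during which the arm holds its last target.

## Working session

There is one attempt and no reset: what is moved stays moved. The work goes in short steps, Python scripts to look and compute and a tool call to move; the robot and the scene stay as the last step left them, time stands still between calls to the robot, and variables do not carry over. Pictures are saved under pics/ and viewed, and the job is handed in when it is done.

Besides the shell and the picture viewer there is one more tool, called after "Request:" as a command line: name --argument value ..., lists and objects as JSON in quotes. play_rows: Moves the arm, as the interface text tells. Its arguments: {"type":"object","properties":{"targets":{"type":"array","items":{"type":"array"}},"squeeze":{"type":"number"}},"required":["targets"]}

```bash
mkdir -p pics; ls; python3 - <<'E'
from bench import robot
import cv2
s=robot.observe(); print(s, robot.hold_point_z)
for n in("scene","side"):
    p=robot.read_camera(n); cv2.imwrite(f"pics/{n}0.png",p["frame"][:,:,::-1])
    print(n,p["fx"],p["R"],p["t"],p["shot"])
    for t in("console","unit_a","standoff","screw_dish"):
        for d in robot.find_in(p,t)[:6]: print(n,t,d)
E
```

```text
pics
{'clock': 0.0, 'joints': array([-1.21568972,  0.60012924, -0.00254692,  1.60010173,  0.00179251,
        0.94286282, -0.07978525]), 'joint_vel': array([-8.12429415e-04, -6.34884636e-04,  4.84370493e-04, -1.25429929e-03,
        8.05563382e-05, -4.06983041e-05, -1.70812905e-03]), 'joint_torque': array([-7.43487963e-04, -7.76452589e+01,  1.56468563e+00, -2.58024877e+01,
        1.23750410e-02,  8.63050431e-03, -1.24207094e-05]), 'position': array([0.30324483, 0.65804555, 0.23042396]), 'tool_rot': array([-3.14009940e+00,  1.30055536e-04,  2.70985798e+00]), 'contact_force': array([-0.46191452,  0.55663106, -0.16596953]), 'moment': array([ 0.02027581,  0.00870693, -0.01097202]), 'opening': 0.08519089057519384} 0.0187
scene 516.0128580491471 [[-0.64511719  0.76405982 -0.00603307]
 [ 0.57721928  0.4821586  -0.65904551]
 [-0.5006413  -0.42864399 -0.75207886]] [ 0.32564552 -0.32787499  1.45567817] 1
scene console {'location': [0.6046, 0.1019, 0.0624], 'conf': 0.62}
scene unit_a {'location': [0.554, 0.0103, 0.0673], 'conf': 0.73}
scene unit_a {'location': [0.5453, 0.0543, 0.0736], 'conf':
[... 354 characters left out ...]
.1195480189165 [[ 0.87990362 -0.47513194  0.00438826]
 [-0.35651598 -0.66628608 -0.65494978]
 [ 0.3141114   0.5747282  -0.75565966]] [-0.4755087   0.28730526  1.27719108] 2
side console {'location': [0.5669, 0.0444, 0.0574], 'conf': 0.76}
side console {'location': [0.5147, 0.1267, 0.0712], 'conf': 0.75}
side unit_a {'location': [0.5263, 0.0832, 0.0652], 'conf': 0.74}
side unit_a {'location': [0.5135, 0.1278, 0.069], 'conf': 0.72}
side unit_a {'location': [0.5344, 0.0418, 0.0745], 'conf': 0.57}
side unit_a {'location': [0.549, -0.0023, 0.0638], 'conf': 0.49}
side screw_dish {'location': [0.4564, 0.3497, 0.012], 'conf': 0.56}
side screw_dish {'location': [0.6004, 0.0352, 0.0738], 'conf': 0.43}
```

View pics/scene0.png

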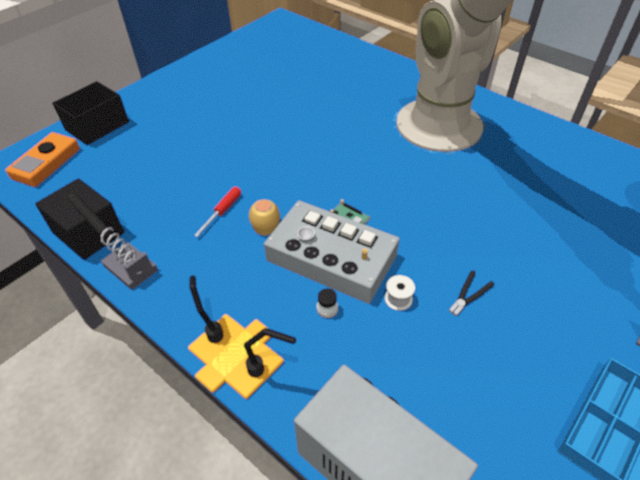

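View pics/side0.png

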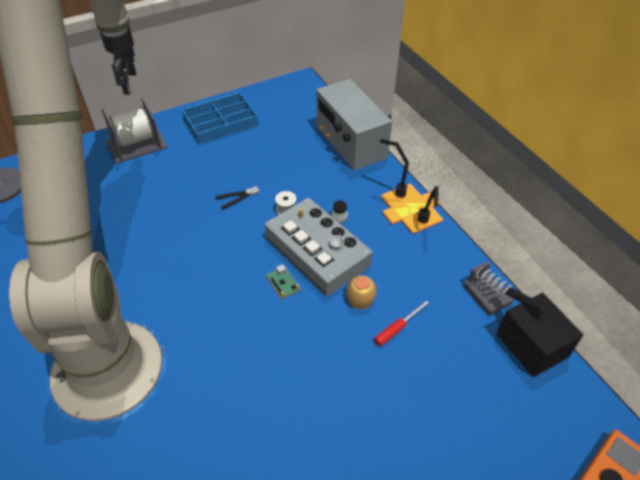

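```bash
cat > h.py <<'E'
import numpy as np, cv2
from bench import robot
from scipy.spatial.transform import Rotation as Ro
def K(p): return np.array([[p["fx"],0,p["cx"]],[0,p["fy"],p["cy"]],[0,0,1.]])
def keys(p,roi,thr=200):
    g=p["frame"].min(2); m=np.zeros_like(g); x0,y0,x1,y1=roi
    m[y0:y1,x0:x1]=(g[y0:y1,x0:x1]>thr)
    n,l,st,c=cv2.connectedComponentsWithStats(m)
    return [(c[i],st[i,4]) for i in range(1,n) if st[i,4]>20]
def cam(p,s=None):
    if "R" in p: return np.array(p["R"]),np.array(p["t"])
    T=np.eye(4);T[:3,:3]=Ro.from_euler("xyz",s["tool_rot"]).as_matrix();T[:3,3]=s["position"]
    M=np.linalg.inv(T@np.array(p["tool_from_camera"])); return M[:3,:3],M[:3,3]
def planept(p,uv,z,s=None):
    R,t=cam(p,s); u=cv2.undistortPoints(np.array([[uv]],float),K(p),np.array(p["dist"]))[0,0]
    d=R.T@np.array([u[0],u[1],1]); c=-R.T@t; return c+d*(z-c[2])/d[2]
def proj(p,X,s=None):
    R,t=cam(p,s); return cv2.projectPoints(np.array([X],float),cv2.Rodrigues(R)[0],t,K(p),np.array(p["dist"]))[0][0,0]
E
python3 - <<'E'
from h import *
for n,roi in(("scene",(295,205,385,255)),("side",(275,215,340,270))):
    p=robot.read_camera(n); f=p["frame"]; x0,y0,x1,y1=roi
    cv2.imwrite(f"pics/{n}z.png",cv2.resize(f[y0-10:y1+30,x0-30:x1+30,::-1],None,fx=5,fy=5,interpolation=cv2.INTER_CUBIC))
    for c,a in keys(p,roi,170): print(n,c.round(1),a,planept(p,c,.073).round(4))
E
```

```text
scene [335.8 232.5] 2356 [0.5552 0.0781 0.073 ]
scene [300.7 249.7] 56 [0.638 0.053 0.073]
side [289.9 224.4] 92 [0.5215 0.1334 0.073 ]
side [301.1 234.6] 90 [0.5309 0.0892 0.073 ]
side [334.6 241.7] 52 [0.5931 0.0297 0.073 ]
side [312.4 244.9] 95 [0.54   0.0464 0.073 ]
side [323.9 256.7] 89 [5.47e-01 1.00e-04 7.30e-02]
side [280.7 267.6] 22 [0.4406 0.0192 0.073 ]
```

```bash
python3 - <<'E'
from h import *
p=robot.read_camera("wrist");print(p["tool_from_camera"],p["fx"])
E
```

```text
[[-1.11908781e-03 -9.64204350e-01 -2.65157913e-01  6.75554103e-02]
 [ 9.99999260e-01 -1.20534752e-03  1.62598703e-04 -5.25163987e-05]
 [-4.76385809e-04 -2.65157535e-01  9.64204986e-01 -1.43167029e-01]
 [ 0.00000000e+00  0.00000000e+00  0.00000000e+00  1.00000000e+00]] 359.21558785621585
```

Request:
play_rows --targets '[[[0,0,0],[0,0,-0.89],-1],[[0,0,0],[0,0,-0.89],-1],[[0,0,0],[0,0,-0.89],-1],[[0,0,0],[0,0,-0.89],-1],[[0,0,0],[0,0,-0.89],-1],[[-0.2,-1,0],[0,0,0],-1],[[-0.2,-1,0],[0,0,0],-1],[[-0.2,-1,0],[0,0,0],-1],[[-0.2,-1,0],[0,0,0],-1],[[-0.2,-1,0],[0,0,0],-1],[[-0.2,-1,0],[0,0,0],-1],[[-0.2,-1,0],[0,0,0],-1]]'

```text
clock: 1.85
position: [0.3578, 0.525, 0.2313]
tool_rot: [3.141, 0.0, -2.952]
contact_force: [1.0, 0.2, 0.4]
opening: -0.0003
```

Request:
play_rows --targets '[[[-0.19,-1,0],[0,0,0],-1],[[-0.19,-1,0],[0,0,0],-1],[[-0.19,-1,0],[0,0,0],-1],[[-0.19,-1,0],[0,0,0],-1],[[-0.19,-1,0],[0,0,0],-1],[[-0.19,-1,0],[0,0,0],-1],[[-0.19,-1,0],[0,0,0],-1],[[-0.19,-1,0],[0,0,0],-1],[[-0.19,-1,0],[0,0,0],-1],[[-0.19,-1,0],[0,0,0],-1],[[-0.19,-1,0],[0,0,0],-1],[[-0.19,-1,0],[0,0,0],-1]]'

```text
clock: 3.05
position: [0.4477, 0.2975, 0.2314]
tool_rot: [3.142, 0.0, -2.952]
contact_force: [0.3, -0.2, 0.4]
opening: -0.0001
```

Request:
play_rows --targets '[[[-0.19,-1,0],[0,0,0],-1],[[-0.19,-1,0],[0,0,0],-1],[[-0.19,-1,0],[0,0,0],-1],[[-0.19,-1,0],[0,0,0],-1],[[-0.19,-1,0],[0,0,0],-1],[[-0.19,-1,0],[0,0,0],-1],[[-0.19,-1,0],[0,0,0],-1],[[-0.19,-1,0],[0,0,0],-1],[[-0.19,-1,0],[0,0,0],-1],[[0,0,0],[0,0,0],-1],[[0,0,0],[0,0,0],-1]]'

```text
clock: 4.15
position: [0.5147, 0.1282, 0.2313]
tool_rot: [3.141, 0.0, -2.953]
contact_force: [0.0, 0.4, 0.7]
opening: 0.0
```

```bash
python3 - <<'E'
from h import *
s=robot.observe();p=robot.read_camera("wrist")
print(s["position"],s["tool_rot"],s["joints"].round(2),s["contact_force"])
cv2.imwrite("pics/w0.png",p["frame"][:,:,::-1])
for d in robot.find_in(p,"unit_a"): print(d, proj(p,d["location"],s).round(0))
for t in("standoff","screw_dish"):
    for d in robot.find_in(p,t)[:1]: print(t,d)
E
```

```text
[0.51468549 0.12818411 0.23131261] [ 3.14139637e+00  7.24527735e-05 -2.95317916e+00] [-0.24  0.37 -0.15  2.04  0.08  0.74  1.32] [0.04458618 0.35747894 0.69135754]
{'location': [0.5315, 0.0463, 0.0716], 'conf': 0.89} [222. 232.]
{'location': [0.53, 0.084, 0.0745], 'conf': 0.76} [265. 239.]
{'location': [0.5162, 0.1348, 0.07], 'conf': 0.61} [326. 233.]
{'location': [0.5457, 0.0071, 0.0694], 'conf': 0.57} [177. 239.]
{'location': [0.546, 0.0035, 0.0679], 'conf': 0.16} [173. 238.]
standoff {'location': [0.5596, 0.1583, 0.0831], 'conf': 0.54}
screw_dish {'location': [0.6008, 0.0308, 0.0721], 'conf': 0.87}
```

View pics/w0.png

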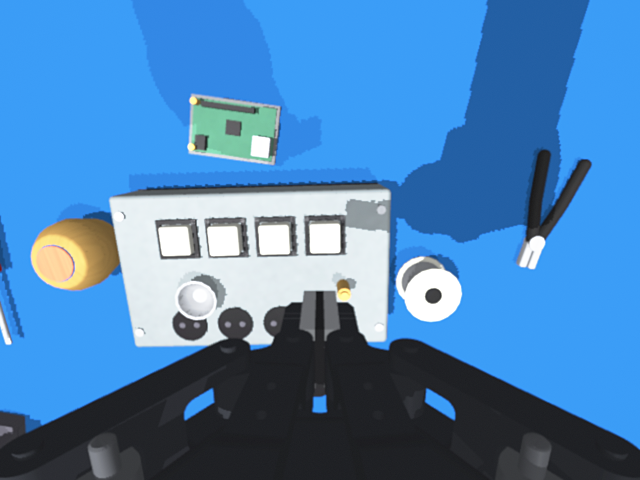

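```bash
python3 - <<'E'
from h import *
s=robot.observe();p=robot.read_camera("wrist")
L=[]
for c,a in keys(p,(150,210,355,265),215): 
    if a>300: X=planept(p,c,.074,s); L.append(X); print(c.round(1),a,X.round(4))
L=sorted(L,key=lambda X:-X[1]); d=L[0]-L[-1]; print(np.linalg.norm(d)/3, np.arctan2(-d[0],d[1]), [np.linalg.norm(L[i]-L[i+1]).round(4) for i in range(3)])
Rt=Ro.from_euler("xyz",s["tool_rot"]).as_matrix()
for X in L: print(((Rt.T@(X-s["position"]))/.02).round(3))
f=p["frame"][200:270,140:360,::-1]; cv2.imwrite("pics/w0z.png",cv2.resize(f,None,fx=3.6,fy=3.6,interpolation=cv2.INTER_CUBIC))
# side triangulation
q=robot.read_camera("side")
pts=sorted([c for c,a in keys(q,(280,215,330,265),170) if a>60],key=lambda c:c[0])
for c in pts: print("side",c.round(1),planept(q,c,.074).round(4))
E
```

```text
[251.6 239.1] 4038 [0.5322 0.074  0.074 ]
[272. 239.] 865 [0.5289 0.0913 0.074 ]
[322.6 237.9] 864 [0.5197 0.134  0.074 ]
[172.6 240.4] 816 [0.5463 0.0069 0.074 ]
[221.3 240.2] 843 [0.5381 0.0484 0.074 ]
0.043260426586244405 0.20635802405295922 [np.float64(0.0437), np.float64(0.0176), np.float64(0.0262)]
[-0.297  0.161  7.866]
[-0.343 -2.022  7.865]
[-0.343 -2.901  7.865]
[-0.39  -4.212  7.864]
[-0.396 -6.327  7.864]
side [289.9 224.5] [0.5209 0.1325 0.074 ]
side [301.1 234.6] [0.5306 0.0887 0.074 ]
side [312.5 244.8] [0.5401 0.0457 0.074 ]
side [323.8 256.7] [ 5.463e-01 -5.000e-04  7.400e-02]
```

View pics/w0z.png

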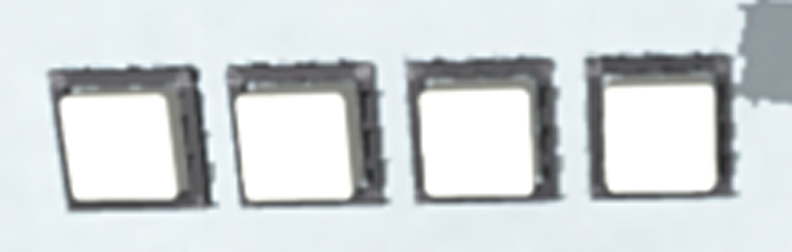

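Request:
play_rows --targets '[[[-0.35,0.16,1],[0,0,0],-1],[[0,0,1],[0,0,0],-1],[[0,0,1],[0,0,0],-1],[[0,0,1],[0,0,0],-1],[[0,0,1],[0,0,0],-1],[[0,0,1],[0,0,0],-1],[[0,0,0.8],[0,0,0],-1],[[0,0,0.4],[0,0,0],-1],[[0,0,0],[0,0,0],-1],[[0,0,0],[0,0,0],-1]]'

```text
clock: 5.45
position: [0.5213, 0.1335, 0.0877]
tool_rot: [3.142, 0.0, -2.952]
contact_force: [-0.3, -0.6, -0.9]
opening: -0.0003
```

```bash
python3 - <<'E'
from h import *
s=robot.observe();p=robot.read_camera("wrist")
print(s["clock"],s["position"],s["tool_rot"],s["contact_force"])
cv2.imwrite("pics/w1.png",p["frame"][:,:,::-1])
q=robot.read_camera("side"); cv2.imwrite("pics/s1.png",cv2.resize(q["frame"][170:300,240:400,::-1],None,fx=4,fy=4,interpolation=cv2.INTER_CUBIC))
E
```

```text
5.45 [0.5212619  0.13352017 0.08767282] [ 3.14154799e+00  3.43839402e-04 -2.95170577e+00] [-0.2838304  -0.59304533 -0.93266663]
```

View pics/w1.png

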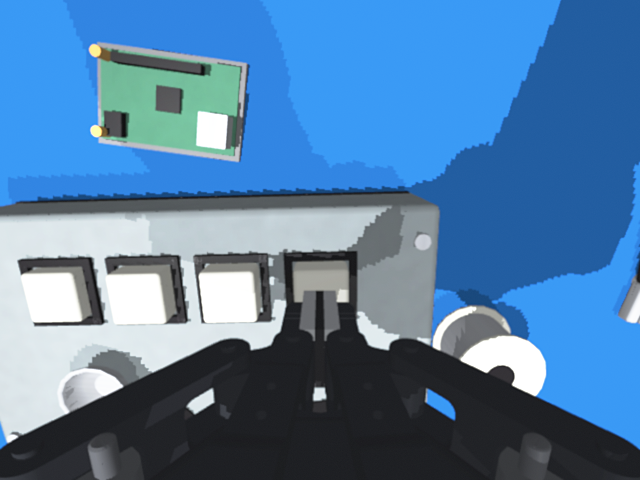

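View pics/s1.png

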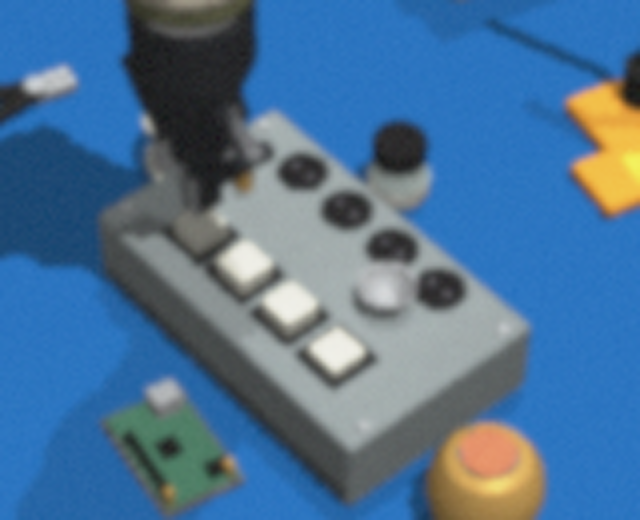

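```bash
python3 - <<'E'
from h import *
s=robot.observe();p=robot.read_camera("wrist")
Rt=Ro.from_euler("xyz",s["tool_rot"]).as_matrix()
print(proj(p,s["position"],s), proj(p,[*s["position"][:2],.074],s))
for uv in((293,262),(345,262),(320,262),(292,290),(349,290)):
    print(uv,((Rt.T@(planept(p,uv,.074,s)-s["position"]))*1000).round(1))
f=p["frame"][230:340,0:440,::-1]; cv2.imwrite("pics/w1z.png",cv2.resize(f[:,180:],None,fx=3,fy=3,interpolation=cv2.INTER_CUBIC))
E
```

```text
[318.66343024 310.66116162] [318.69369908 297.71048401]
(293, 262) [ 17.7 -11.8  14.1]
(345, 262) [17.7 12.1 14.1]
(320, 262) [17.7  0.6 14.1]
(292, 290) [  3.9 -12.5  14.1]
(349, 290) [ 3.9 14.2 14.1]
```

View pics/w1z.png

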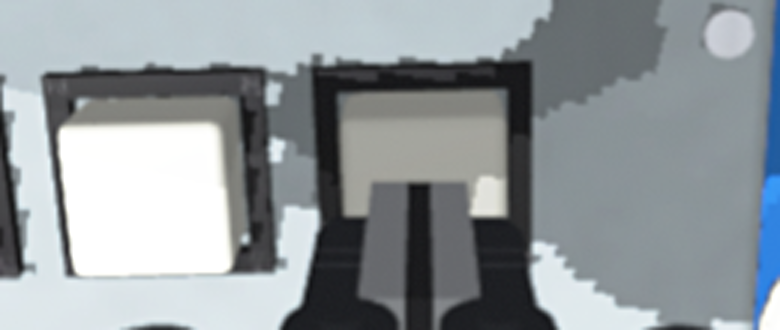

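Request:
play_rows --targets '[[[0,0,0.5],[0,0,0],-1],[[0,0,0.15],[0,0,0],-1],[[0,0,0],[0,0,0],-1]]'

```text
clock: 5.9
position: [0.5209, 0.1332, 0.0738]
tool_rot: [-3.141, -0.001, -2.952]
contact_force: [0.1, -0.0, 1.6]
opening: -0.0001
```

Request:
play_rows --targets '[[[0,0,0.1],[0,0,0],-1],[[0,0,0.06],[0,0,0],-1],[[0,0,0],[0,0,0],-1]]'

```text
clock: 6.2
position: [0.521, 0.1332, 0.071]
tool_rot: [-3.141, -0.0, -2.952]
contact_force: [-0.3, -0.1, 2.8]
opening: -0.0005
```

Request:
play_rows --targets '[[[0,0,0],[0,0,0],-1]]'

```text
clock: 6.3
position: [0.521, 0.1332, 0.0711]
tool_rot: [-3.141, -0.0, -2.952]
contact_force: [-1.2, 0.4, 2.6]
opening: 0.0
```

Request:
play_rows --targets '[[[0,0,-0.6],[0,0,0],-1],[[0,-0.6,0],[0,0,0],-1],[[0,-0.8,0],[0,0,0],-1],[[0,-0.6,0],[0,0,0],-1],[[0,-0.2,0],[0,0,0],-1],[[0,0,0],[0,0,0],-1]]'

```text
clock: 6.9
position: [0.5295, 0.089, 0.0831]
tool_rot: [-3.141, 0.0, -2.954]
contact_force: [-0.3, -1.1, 0.0]
opening: -0.0
```

Request:
play_rows --targets '[[[0,0,0.3],[0,0,0],-1],[[0,0,0.2],[0,0,0],-1],[[0,0,0.1],[0,0,0],-1],[[0,0,0],[0,0,0],-1],[[0,0,0],[0,0,0],-1]]'

```text
clock: 7.4
position: [0.5294, 0.0906, 0.0711]
tool_rot: [3.141, 0.0, -2.951]
contact_force: [-0.5, 1.3, 3.1]
opening: 0.0
```

Request:
play_rows --targets '[[[0,0,0],[0,0,0],-1]]'

```text
clock: 7.5
position: [0.5294, 0.0906, 0.0712]
tool_rot: [3.141, 0.0, -2.951]
contact_force: [-0.4, 0.3, 2.1]
opening: 0.0
```

Request:
play_rows --targets '[[[0,0,-0.6],[0,0,0],-1],[[0,-0.6,0],[0,0,0],-1],[[0,-0.8,0],[0,0,0],-1],[[0,-0.6,0],[0,0,0],-1],[[0,-0.2,0],[0,0,0],-1],[[0,0,0],[0,0,0],-1]]'

```text
clock: 8.1
position: [0.5377, 0.0457, 0.0831]
tool_rot: [-3.141, -0.0, -2.954]
contact_force: [-0.4, 0.4, 0.3]
opening: -0.0002
```

Request:
play_rows --targets '[[[0,0,0.3],[0,0,0],-1],[[0,0,0.2],[0,0,0],-1],[[0,0,0.1],[0,0,0],-1],[[0,0,0],[0,0,0],-1],[[0,0,0],[0,0,0],-1]]'

```text
clock: 8.6
position: [0.5376, 0.0474, 0.071]
tool_rot: [3.141, -0.0, -2.951]
contact_force: [-0.1, 2.0, 2.2]
opening: -0.0
```

Request:
play_rows --targets '[[[0,0,0],[0,0,0],-1]]'

```text
clock: 8.7
position: [0.5376, 0.0474, 0.0712]
tool_rot: [3.141, 0.0, -2.951]
contact_force: [-0.2, 1.7, 3.6]
opening: -0.0001
```

Request:
play_rows --targets '[[[0,0,-0.6],[0,0,0],-1],[[0,-0.6,0],[0,0,0],-1],[[0,-0.8,0],[0,0,0],-1],[[0,-0.6,0],[0,0,0],-1],[[0,-0.25,0],[0,0,0],-1],[[0,0,0],[0,0,0],-1],[[0,0,0],[0,0,0],-1],[[0,0,0],[0,0,0],-1]]'

```text
clock: 9.5
position: [0.546, 0.0033, 0.083]
tool_rot: [3.141, -0.0, -2.951]
contact_force: [0.4, 0.2, 0.1]
opening: 0.0001
```

Request:
play_rows --targets '[[[0,0,0.3],[0,0,0],-1],[[0,0,0.2],[0,0,0],-1],[[0,0,0.1],[0,0,0],-1],[[0,0,0],[0,0,0],-1],[[0,0,0],[0,0,0],-1]]'

```text
clock: 10.0
position: [0.5461, 0.0027, 0.071]
tool_rot: [3.142, -0.0, -2.952]
contact_force: [-0.8, 0.4, 0.1]
opening: -0.0
```

Request:
play_rows --targets '[[[0,0,0],[0,0,0],-1]]'

```text
clock: 10.1
position: [0.5462, 0.0027, 0.0712]
tool_rot: [-3.142, 0.0, -2.952]
contact_force: [0.3, -0.0, -0.6]
opening: 0.0001
```

Request:
play_rows --targets '[[[0,0,0.1],[0,0,0],-1],[[0,0,0],[0,0,0],-1],[[0,0,0],[0,0,0],-1]]'

```text
clock: 10.4
position: [0.5464, 0.0026, 0.0693]
tool_rot: [-3.141, 0.001, -2.952]
contact_force: [0.4, -0.2, 3.5]
opening: -0.0001
```

Request:
play_rows --targets '[[[0,0,0],[0,0,0],-1]]'

```text
clock: 10.5
position: [0.5463, 0.0026, 0.0693]
tool_rot: [-3.142, 0.001, -2.952]
contact_force: [0.9, -0.7, 2.2]
opening: -0.0002
```

Request:
play_rows --targets '[[[0,0,0.1],[0,0,0],-1],[[0,0,0.08],[0,0,0],-1],[[0,0,0],[0,0,0],-1],[[0,0,0],[0,0,0],-1]]'

```text
clock: 10.9
position: [0.5464, 0.0026, 0.0661]
tool_rot: [-3.141, 0.001, -2.952]
contact_force: [-2.3, -0.9, 11.2]
opening: -0.0003
```

Request:
play_rows --targets '[[[0,0,-0.5],[0,0,0],-1],[[0,0,-1],[0,0,0],-1],[[0,0,-1],[0,0,0],-1],[[0,0,-1],[0,0,0],-1],[[0,0,-1],[0,0,0],-1],[[0,0,-1],[0,0,0],-1],[[0,0,-1],[0,0,0],-1],[[0,0,-1],[0,0,0],-1],[[0,0,0],[0,0,0],-1],[[0,0,0],[0,0,0],-1],[[0,0,0],[0,0,0],-1]]'

```text
clock: 12.0
position: [0.5455, 0.0026, 0.2148]
tool_rot: [3.141, -0.001, -2.952]
contact_force: [0.6, 0.8, -0.5]
opening: -0.0
```

```bash
python3 - <<'E'
from h import *
s=robot.observe();p=robot.read_camera("wrist")
print(s["clock"],s["position"],s["contact_force"])
cv2.imwrite("pics/w2.png",p["frame"][:,:,::-1])
for n in("scene","side"):
    q=robot.read_camera(n); 
    x,y=(295,205) if n=="scene" else (275,215)
    cv2.imwrite(f"pics/{n}2.png",cv2.resize(q["frame"][y-10:y+80,x-20:x+110,::-1],None,fx=6,fy=6,interpolation=cv2.INTER_CUBIC))
E
```

```text
12.0 [0.54551903 0.00255937 0.21477722] [ 0.61923359  0.78332267 -0.53088808]
```

View pics/w2.png

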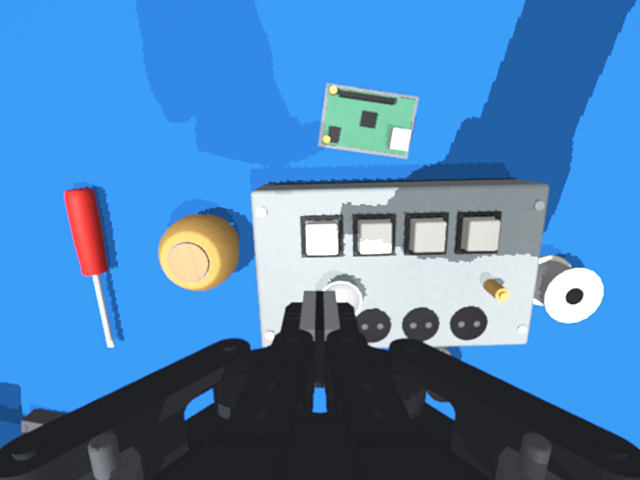

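View pics/scene2.png

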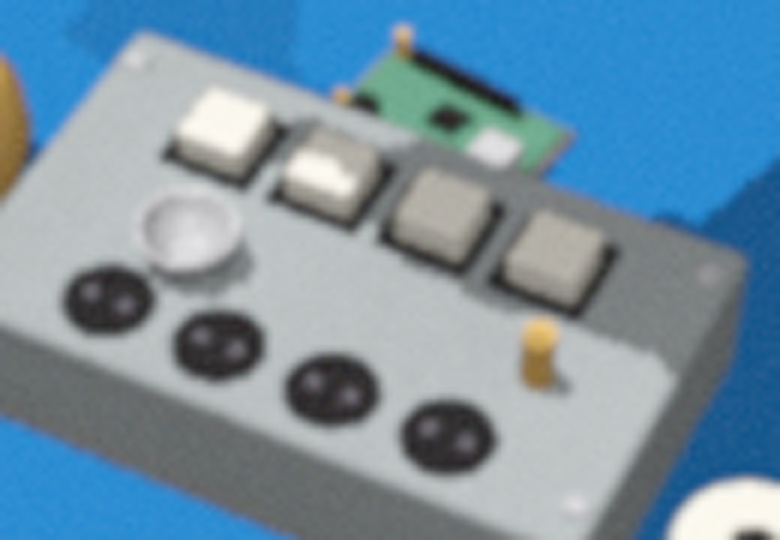

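View pics/side2.png

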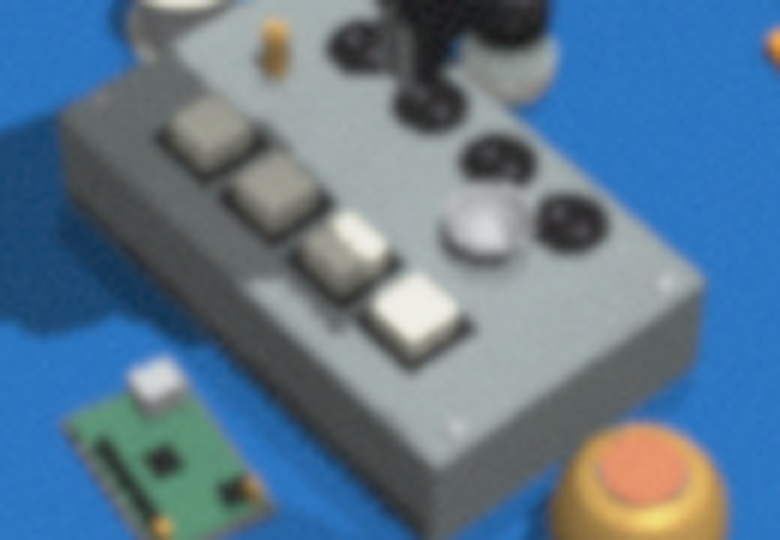

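```bash
python3 - <<'E'
from h import *
a0=cv2.imread("pics/side0.png")[:,:,::-1]
q=robot.read_camera("side")
for f in(a0,q["frame"]):
    print([(c.round(2),a) for c,a in keys({"frame":f},(280,215,332,268),170)])
# predicted position shift of key 4 for 4 mm
print(proj(q,[.546,.0026,.074])-proj(q,[.546,.0026,.070]))
E
```

```text
[(array([289.87, 224.47]), np.int32(92)), (array([301.09, 234.62]), np.int32(89)), (array([312.36, 244.87]), np.int32(95)), (array([323.89, 256.74]), np.int32(89))]
[(array([314.67, 243.54]), np.int32(52)), (array([324.46, 255.04]), np.int32(113))]
[ 0.01083991 -1.04401675]
```

```bash
python3 - <<'E'
from bench import robot
s=robot.observe(); print(s["clock"],s["contact_force"],abs(s["joint_vel"]).max()); print(robot.job_done())
E
```

```text
12.2 [0.0767645  0.8505903  0.48745394] 0.00563140400424259
the job is handed in; nothing more can be done
None
```

I tapped the four keys lightly from left to right. The latched one was the rightmost, and it is now released and up. I handed the job in at 12.2 s.

- **Taps:** with the fingertip at about 71 mm height, the first three keys pushed back with 2–3.6 N, so they were up. Each went about 3 mm down, short of home. The rightmost gave no force at that height and met the finger only at about 69 mm (2–3.5 N), so it was the one latched.
- **Press and release:** I pressed the rightmost key to its stop (66.1 mm, 11 N) and lifted the arm clear to 215 mm, where the force reading was back to noise.
- **Last checks:** in the side camera the rightmost key's image moved up 1.7 px, where about 1.0 px was expected for 4 mm. It now lines up with the even spacing of the other three keys. The tools and parts that show in the last pictures look unmoved by eye; I did not measure them, and the cutters were not in any of those pictures. I did not re-tap the key to confirm it is up.
- **One oddity:** the third key's tap also showed about 2 N sideways, probably friction while the arm was still settling.

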